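# Roll down the seal strip of a growth tray

## Robot

A 7-joint arm with a two-finger parallel gripper is mounted at the origin on the work surface. World frame = base frame: x ahead of the robot, y to its left, z up, the work surface at z = 0. Lengths are in m, angles in rad, forces in N, time in s.
With the tool pointing down it reaches from about 0.35 to 0.9 m from the base axis. Payload 8.1 kg.
Tool frame: the origin (TCP) lies at the centre of the arm's flange, where the gripper is bolted on; the fingertips stand 178 mm ahead of it and the grasp point (between the pads) lies 159 mm ahead of it; z points along the fingers, y is the line along which they close (so a half turn about z gives the same grasp; the last joint's range is limited). The gripper opens to 92 mm and grips with 3 to 60 N. Pads are 19 mm wide; open, the fingers measure 130 mm over their backs; the gripper's body (75 mm by 190 mm) begins 47 mm behind the grasp point.
Start: joints at [-1.226, 0.434, 0.025, 1.573, -0.012, 1.134, -0.075], TCP at [0.271, 0.563, 0.405] pointing down, gripper open.
Joint ranges: [-2.62, 2.62], [-0.44, 2.09], [-1.27, 1.32], [0.08, 2.57], [-1.32, 4.46], [0.12, 2], [-2.74, 2.74]. Speed limits (rad/s): [2.22, 2.22, 3.01, 3.01, 3.14, 3.14, 3.14].

## Interface

Orientations are given as a rotation vector (axis times angle).
In Python, from cell import arm gives the robot as it stands. The module is installed in compiled form; this text tells all that it offers.
- The arm moves only by the shell command python3 -m inch 'ROWS' [FORCE]. ROWS is text: rows parted by semicolons, each of 5 numbers parted by spaces: the shift along the tool's x, y, z in m, then the turn about the tool's z in rad, then the finger opening in m, from 0 to 0.0918. In form: x y z roll fingers; .... A call has 1 to 5 rows; each row is the pose to reach, as a shift and turn from the pose commanded when the call began, along the tool's axes at that moment; what a row does not reach only later rows make up. A row lasts 1/10 s, in which the tool goes at most 50 mm and 8.59 degrees, less where a joint would pass 70% of its speed; a pose out of reach is approached as far as the arm can. A call with a gripper value outside its range is refused whole. The fingers move at their own pace and stop on an object; FORCE is the grip in N (left out, the last holds). Time passes only in rows, so rows that repeat a pose let the fingers close. It gives the time, the measured TCP pose, the force, the opening and the grip force at its end, in the units of the state.
- arm.observe(): the state, without advancing time (a new reading comes with each control period).
- arm.get_image(name): name is "scene" or "top" or "wrist"; returns the picture (480x640x3 uint8, red, green, blue); there is no depth.
- arm.get_calibration(name): a dict with "intrinsics" (3x3 intrinsics, pixels), "pose" (4x4, takes a point from camera to world coordinates). Camera axes: x right, y up, looking along -z (the intrinsics and any distortion apply to the point x, -y, -z); pixel columns grow to the right and rows downward; lengths in m; the calibration is good to about 2 mm. A picture is of the moment at which its call begins: read the wrist's pose just before it. get_calibration takes no time and is no camera call; for the wrist camera it gives the pose at the moment of the call.
- arm.sign_off(): hands the job in; it is judged then, once.
Trained networks look in the newest picture that a camera, given by its name, has taken for a name from the list of things; names that differ only in an ending like _2 or _b are one class to them, and where a whole thing is asked for, a point or a joint stands for the part that bears it (a point fixed in the world has none). Each returns a list of dicts, best first, with "conf" (0 to 1); they miss things now and then, are a little off and sometimes report something else, mostly with a low value. They report only what shows in the picture. A call takes as long as a camera call. They do not tell look-alikes from the thing itself.
- arm.look_for(camera, query): "point" ([row, column] in pixels, amid what is visible of it).
- arm.silhouettes(camera, query): "region" (480x640 bool, what is visible of it) and "point" ([row, column] in pixels, amid what is visible of it).
- arm.place_of(camera, query): "point" ([row, column] in pixels: a listed point, or the origin of a listed thing).
The state is a dict: "clock": time; "joints": joint angles; "dq": joint speeds; "joint_efforts": joint torques, N m; "position": TCP position; "ee_rot": TCP orientation; "force": force on the tool from outside, world axes, zero at the start; "ft_torque": the same for the moment, N m; "width": opening from 0.0 (shut) to 1.0 (fully open); "gripper_force": force on a finger pad.
Only numpy, scipy, OpenCV 4.12 (cv2) and the standard library are available. Lean on these libraries where they do the work, as an engineer would, in place of code of your own. Each camera call takes 0.05 s, during which the arm holds its last target. There are 200 camera calls.

## Task

Take the hand roller out of the tool rack and roll it firmly along the raised grey seal strip on the growth tray's near edge, until the strip is pressed fully home along its whole length. Then hang the roller back in its slot between the other tools. Only the roller may press on the tray, and everything else must stay where it is.

Things in the scene. Friction and masses are not known exactly. Their poses are not given: they have to be found in the camera images.
- roller: hand roller hanging in the rack, the only tool with a square handle and a drum. Origin: underside centre of its 40 x 40 x 6 mm steel shoulder plate, z up. Black handle 24 x 24 mm, from 6 to 66 mm above the origin. Below: neck 16 x 16 mm down to -18 mm, then a fork 46 mm wide along y with the drum, lowest point 64 mm below the origin. It rolls along its x. Alike after half a turn. About 0.3 kg.
- drum (a joint): turning angle (rad) of the roller's black rubber drum about the roller's y axis; it turns freely. Drum radius 18 mm, 34 mm wide, axle 46 mm below the roller's origin.
- tray: fixed growth tray, white with a clear pane, 150 mm (x) x 240 mm (y) x 50 mm high, seedlings inside. Origin: centre of its underside, z up. The raised seal strip runs along its long edge on its -x side (towards the robot), the other three edges' strips are already seated. Pane and rims are 50 mm high.
- strip_a (a point): -y end of the raised grey seal strip, on its centre line, at the height of its top when home (52 mm above the tray's underside). Strip: 16 mm wide, 200 mm long, 8 linked rigid sections of 25 mm, each sliding straight down by at most 5 mm. A section yields at about 6 N (two under the drum: 12 N) and stays where pushed; press with 10 to 20 N.
- strip_b (a point): the +y end of the raised seal strip, likewise.
- seal0 (a joint): section 1 of 8 of the raised seal strip, counted from strip_a to strip_b; centre 12.5 mm from strip_a. Value in m: 0 = fully raised, top 5 mm above flush; 0.005 = fully home (flush). Starts between 0 and 0.001.
- seal1 (a joint): section 2 of 8 of the raised seal strip, counted from strip_a to strip_b; centre 37.5 mm from strip_a. Value in m: 0 = fully raised, top 5 mm above flush; 0.005 = fully home (flush). Starts between 0 and 0.001.
- seal2 (a joint): section 3 of 8 of the raised seal strip, counted from strip_a to strip_b; centre 62.5 mm from strip_a. Value in m: 0 = fully raised, top 5 mm above flush; 0.005 = fully home (flush). Starts between 0 and 0.001.
- seal3 (a joint): section 4 of 8 of the raised seal strip, counted from strip_a to strip_b; centre 87.5 mm from strip_a. Value in m: 0 = fully raised, top 5 mm above flush; 0.005 = fully home (flush). Starts between 0 and 0.001.
- seal4 (a joint): section 5 of 8 of the raised seal strip, counted from strip_a to strip_b; centre 112.5 mm from strip_a. Value in m: 0 = fully raised, top 5 mm above flush; 0.005 = fully home (flush). Starts between 0 and 0.001.
- seal5 (a joint): section 6 of 8 of the raised seal strip, counted from strip_a to strip_b; centre 137.5 mm from strip_a. Value in m: 0 = fully raised, top 5 mm above flush; 0.005 = fully home (flush). Starts between 0 and 0.001.
- seal6 (a joint): section 7 of 8 of the raised seal strip, counted from strip_a to strip_b; centre 162.5 mm from strip_a. Value in m: 0 = fully raised, top 5 mm above flush; 0.005 = fully home (flush). Starts between 0 and 0.001.
- seal7 (a joint): section 8 of 8 of the raised seal strip, counted from strip_a to strip_b; centre 187.5 mm from strip_a. Value in m: 0 = fully raised, top 5 mm above flush; 0.005 = fully home (flush). Starts between 0 and 0.001.
- rack: fixed white rack. Origin: underside centre, z up. Level comb plate 8 mm thick, top 110 mm up, with 3 slots 26 mm wide at y = -72, 0, +72 mm, running along x: open at x = -40 mm (towards the robot), closed at +22; plate ends at +52. A tool hangs at x = 0, neck in the slot, shoulder plate on the comb; only tools rise above it. Base plate 8 mm thick.
- spatula: neighbour tool hanging in another slot: round black handle 20 mm across and 50 mm tall on the same shoulder plate, a flat blade below. Origin: centre of the underside of the shoulder plate, z up.
- tamper: neighbour tool hanging in another slot: same round handle and shoulder plate, a flat round foot 36 mm across below. Origin as the spatula's.
- dish: petri dish, 55 mm across, 14 mm high, lying on the tray's pane. Origin: centre of its underside.
- bottle: closed bottle, 60 mm across, 130 mm high, standing on the bench behind. Origin: centre of its underside.
- beaker: glass beaker, 70 mm across, 85 mm high, standing on the bench behind. Origin: centre of its underside.
- jar: white ceramic jar, 44 mm across, 45 mm high, standing on the bench in front. Origin: centre of its underside.
- pen: black marker pen, 12 mm thick, 132 mm long, lying on the bench in front. Origin: middle of its underside.
There are look-alikes about, which are no part of the job. Leave any pink look-alike of the roller alone.

How it is judged:
On the way:
1. the roller bears on the tray with more than 4 N while its drum turns (it is rolled, not just pressed) (contact force between roller and tray above 4 N and (velocity of joint drum above 0.2 rad/s or velocity of joint drum below -0.2 rad/s)), for 0.2 s.
At the end, for the whole second after the job is handed in: All eight strip sections are home within 1.4 mm; the roller hangs at rest in the free slot: shoulder plate on the comb (110 mm over the rack's underside, within 4 mm), from 22 mm nearer the mouth to 18 mm nearer the closed end than its hanging place, upright within 0.15 rad (value of joint each of seal0, seal1, seal2, seal3, seal4, seal5, seal6, seal7 above 0.0036 m and z of roller in the frame of rack between 0.106 and 0.114 m and x of roller in the frame of rack between -0.022 and 0.018 m and y of roller in the frame of rack between -0.09 and 0.09 m and angle between roller's own z axis and vertical below 0.15 rad and linear speed of roller below 0.02 m/s); the robot touches nothing.
It fails at once if a finger or the arm presses on the tray or its strip (over 2 N) (contact force between any of the fingers, the arm and tray above 2 N).
It fails at once if another tool in the rack is moved by more than 20 mm or tilted by more than 0.3 rad (distance of any of spatula, tamper from where it was at the start of the episode above 0.02 m or angle between any of spatula, tamper's own z axis and vertical above 0.3 rad).
It fails at once if the dish, bottle, beaker, jar or pen is moved by more than 25 mm (distance of any of dish, bottle, beaker, jar, pen from where it was at the start of the episode above 0.025 m).
It also fails if it takes over 67 s, if anything falls off the work surface, if the arm or the gripper's body presses on something with over 40 N, if the wrist force passes 120 N, or if a joint passes its speed limit or range.

## Working session

There is one attempt and no reset: what is moved stays moved. The work goes in short steps, Python scripts to look and compute and a shell command to move; the robot and the scene stay as the last step left them, time stands still between calls to the robot, and variables do not carry over. Pictures are saved under pics/ and viewed, at most 10 in all, crops included, and the job is handed in when it is done.

```bash
mkdir -p pics; cat > h.py <<'E'
import numpy as np, cv2
from cell import arm
from scipy.spatial.transform import Rotation as R
def ray(cam,p,cal=None):
    c=cal or arm.get_calibration(cam);K=np.array(c["intrinsics"]);T=np.array(c["pose"])
    d=np.linalg.inv(K)@[p[1],p[0],1];d=np.array([d[0],-d[1],-d[2]])
    return T[:3,3],T[:3,:3]@d
def onz(cam,p,z,cal=None):
    o,d=ray(cam,p,cal);return o+d*(z-o[2])/d[2]
def proj(cam,X):
    c=arm.get_calibration(cam);T=np.linalg.inv(np.array(c["pose"]));q=T[:3,:3]@X+T[:3,3]
    u=np.array(c["intrinsics"])@[q[0],-q[1],-q[2]];return u[1]/u[2],u[0]/u[2]
def tri(a,b):
    (o,d),(p,e)=a,b
    A=np.c_[d,-e];s=np.linalg.lstsq(A,p-o,rcond=None)[0];return (o+d*s[0]+p+e*s[1])/2,np.linalg.norm(o+d*s[0]-p-e*s[1])
def save(cam,n):
    im=arm.get_image(cam);cv2.imwrite(f"pics/{n}.png",cv2.cvtColor(im,cv2.COLOR_RGB2BGR));return im
E
python3 - <<'E'
from h import *
np.set_printoptions(precision=4,suppress=True)
a=save("scene","s0");b=save("top","t0")
for q in ["roller","rack","tray","strip_a","strip_b","spatula","tamper"]:
    r={c:arm.place_of(c,q) for c in("scene","top")}
    for c in r: print(q,c,[(np.round(x["point"],1),round(x["conf"],2)) for x in r[c][:3]])
    if r["scene"] and r["top"]: print("  ",*tri(ray("scene",r["scene"][0]["point"]),ray("top",r["top"][0]["point"])))
s=arm.observe();print(s)
E
```

```text
roller scene [(array([263. , 398.3]), 0.83), (array([337.4, 393.8]), 0.61)]
roller top [(array([230.8, 234.9]), 0.93), (array([156.4, 215. ]), 0.85)]
   [0.5836 0.1513 0.0913] 0.010658295615047799
rack scene [(array([290.5, 426.4]), 0.56)]
rack top [(array([248.9, 203.6]), 0.91)]
   [0.5641 0.2255 0.0039] 0.0019712769186871985
tray scene [(array([251. , 236.5]), 0.89), (array([349.1, 317.8]), 0.33)]
tray top [(array([231.2, 420.1]), 0.84)]
   [ 0.5964 -0.2178  0.0056] 0.007265874077217647
strip_a scene [(array([238.1, 283.2]), 0.91), (array([202.7, 214.8]), 0.74)]
strip_a top [(array([251.3, 371.7]), 0.73), (array([265.9, 470.2]), 0.55)]
   [ 0.5508 -0.1159  0.0388] 0.002868708891091643
strip_b scene [(array([238.1, 283.2]), 0.91), (array([202.7, 214.8]), 0.74)]
strip_b top [(array([251.3, 371.7]), 0.73), (array([265.9, 470.2]), 0.55)]
   [ 0.5508 -0.1159  0.0388] 0.002868708891091643
spatula scene [(array([263.2, 468. ]), 0.79)]
spatula top [(array([248. , 157.5]), 0.95)]
   [0.5497 0.2903 0.1063] 0.007940678885990447
tamper scene [(array([260.2, 429.9]), 0.81), (array([201.3, 213.9]), 0.67)]
tamper top [(array([239.8, 193.5]), 0.57)]
   [0.5655 0.2189 0.1065] 0.0021853562933492076
{'clock': 0.8, 'joints': array([-1.2256,  0.4345,  0.025 ,  1.5732, -0.0116,  1.134 , -0.0751]), 'dq': array([-0.0017, -0.0004, -0.0025,  0.0001, -0.0009,  0.0014,  0.0014]), 'joint_efforts': array([  0.0019, -66.7594,   0.9845, -31.4799,  -0.0608,   0.0326,
         0.    ]), 'position': array([0.2707, 0.5634, 0.4048]), 'ee_rot': array([0.6977, 3.0631, 0.0001]), 'force': array([ 0.3497, -0.4203,  0.4759]), 'ft_torque': array([ 0.0155,  0.0064, -0.0367]), 'gripper_force': 0.0, 'width': 0.9964308204870104}
```

View pics/s0.png

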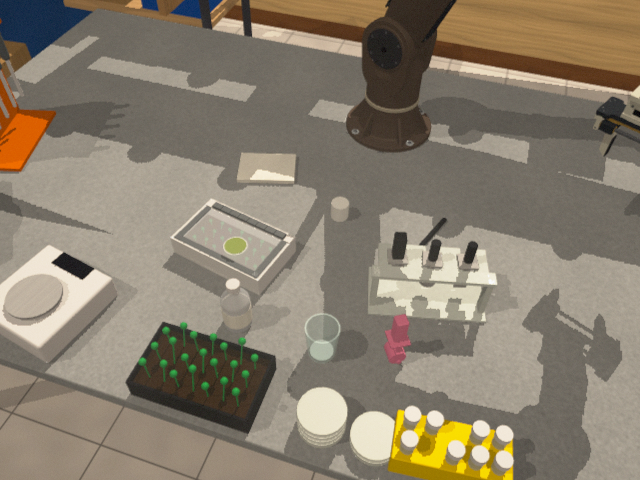

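View pics/t0.png

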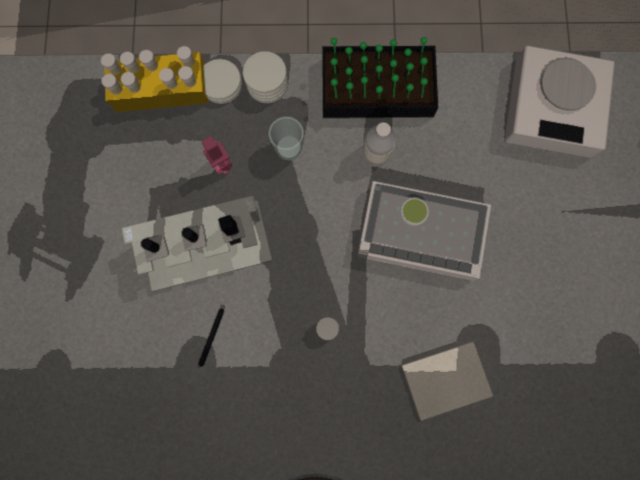

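Candidates for the roller are the square black handle in the rack's right slot, top (226,229) / scene (245,399); the two round-handled tools, top (235,190) and (245,151); and the pink look-alike, top (155,215). I choose the square handle in the rack's end slot and will check it in a close crop.

```bash
python3 - <<'E'
import cv2,numpy as np
s=cv2.imread("pics/s0.png");t=cv2.imread("pics/t0.png")
def crop(im,r,c,n,f,out=None):
    return cv2.resize(im[r:r+n,c:c+int(n*4/3)],None,fx=f,fy=f,interpolation=cv2.INTER_CUBIC)
a=cv2.resize(t[185:300,115:280],(800,558),interpolation=cv2.INTER_CUBIC)
b=cv2.resize(t[175:285,345:505],(800,550),interpolation=cv2.INTER_CUBIC)
cv2.imwrite("pics/c1.png",a);cv2.imwrite("pics/c2.png",b)
cv2.imwrite("pics/c3.png",cv2.resize(s[220:330,355:505],(800,587),interpolation=cv2.INTER_CUBIC))
E
```

```text
(no output)
```

View pics/c1.png

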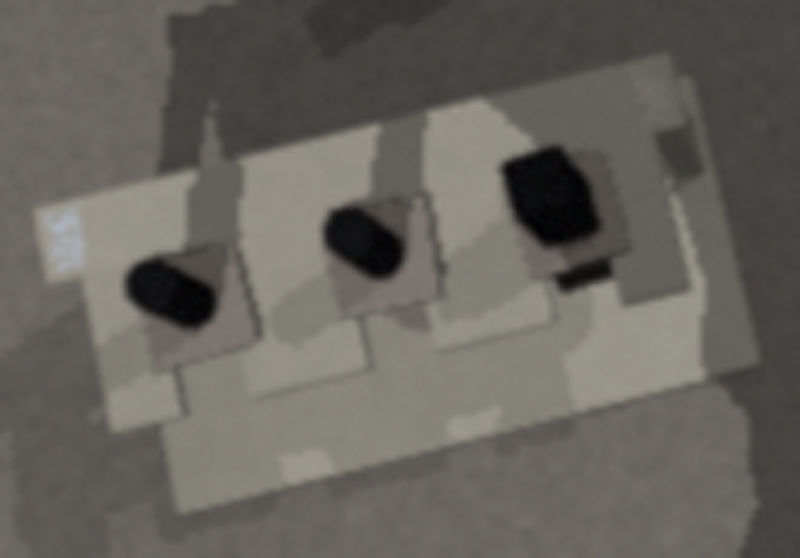

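View pics/c2.png

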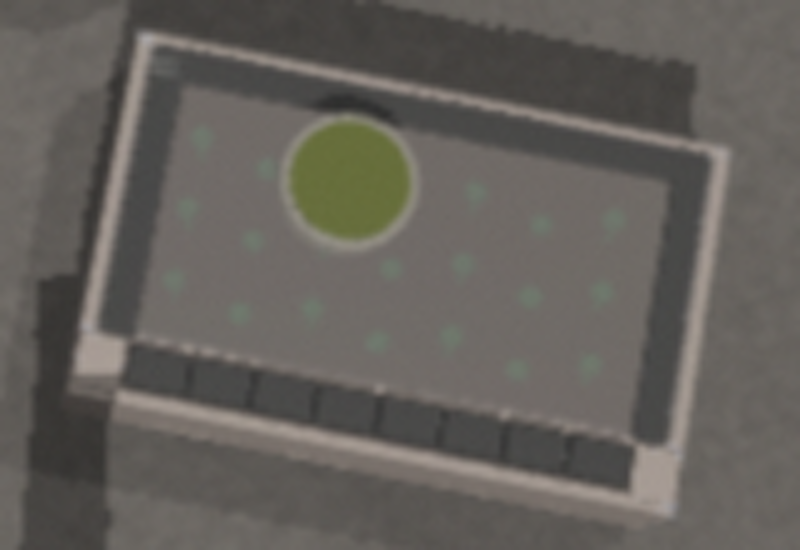

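View pics/c3.png

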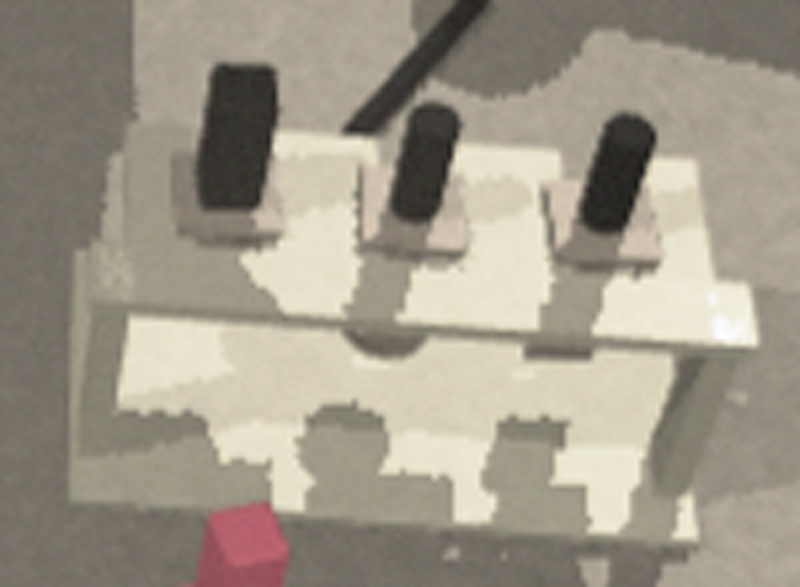

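The crops confirm the choice: the tool in the -y slot has a square handle and a black drum showing below its shoulder plate (top about (233,232)). The seal strip's eight sections lie on the tray's near edge, from crop (124,365) = +y end to (633,464) = -y end.

```bash
python3 - <<'E'
from h import *
np.set_printoptions(precision=4,suppress=True)
arm.get_image("top")
T=lambda x,y:(185+y*115/558-.4,115+x*165/800-.4)
P=lambda x,y,z:onz("top",T(x,y),z)
Q=lambda x,y,z:onz("top",(175+y*.2-.4,345+x*.2-.4),z)
for n,c in dict(spat=[(155,368),(262,335),(220,243)],tamp=[(342,318),(445,295),(425,195)],roll=[(537,275),(632,245),(605,150)]).items():
    p=[P(*q,.116) for q in c]; print(n,(p[0]+p[2])/2,[np.linalg.norm(p[i]-p[i+1]) for i in(0,1)],np.degrees(np.arctan2(*(p[2]-p[1])[[1,0]])), np.degrees(np.arctan2(*(p[1]-p[0])[[1,0]])))
m=[P(x,y,.11) for x,y in [(180,415),(250,397),(368,370),(437,350),(553,320),(622,304)]]
print("mouth mids",[(m[i]+m[i+1])/2 for i in(0,2,4)])
d=m[1]-m[5];yw=np.arctan2(-d[0],d[1]);print("rack yaw",np.degrees(yw))
mid=sum(m)/6;print("rack origin from mouths",mid+.04*np.array([np.cos(yw),np.sin(yw),0]), "slot3 hang",(m[4]+m[5])/2+.04*np.array([np.cos(yw),np.sin(yw),0]))
b=Q(124,365,.057);a=Q(633,464,.057);d=b-a
print("a",a,"b",b,np.linalg.norm(d),"tray yaw",np.degrees(np.arctan2(-d[0],d[1])))
# tray rim top corners
c=[Q(x,y,.05) for x,y in[(145,35),(728,150),(672,512),(72,388)]]
print("tray",np.array(c),sum(c)/4)
s=arm.observe();Rm=R.from_rotvec(s["ee_rot"]).as_matrix();print(Rm, s["position"])
for n,h in(("dish",.014),("jar",.045),("bottle",.13),("beaker",.085),("pen",.012)):
    r=arm.place_of("top",n); print(n,onz("top",r[0]["point"],0) if r else None)
E
```

```text
spat [0.5498 0.2909 0.116 ] [np.float64(0.041594087185265353), np.float64(0.03959740247244294)] 26.31151177421753 -72.87668279409017
tamp [0.568  0.2173 0.116 ] [np.float64(0.03960573254355019), np.float64(0.03975333705180806)] 12.900131382692292 -77.59681735827216
roll [0.5845 0.1465 0.116 ] [np.float64(0.03758374756065996), np.float64(0.03870184555729416)] 16.588508182199256 -72.51035697813576
mouth mids [array([0.5121, 0.2806, 0.11  ]), array([0.529 , 0.2102, 0.11  ]), array([0.5469, 0.1404, 0.11  ])]
rack yaw 13.839725635320901
rack origin from mouths [0.5682 0.22   0.11  ] slot3 hang [0.5858 0.15   0.11  ]
a [ 0.5153 -0.3082  0.057 ] b [ 0.5558 -0.1113  0.057 ] 0.20095732834366287 tray yaw -11.631533890330152
tray [[ 0.6913 -0.1235  0.05  ]
 [ 0.642  -0.3554  0.05  ]
 [ 0.4972 -0.3243  0.05  ]
 [ 0.5479 -0.0913  0.05  ]] [ 0.5946 -0.2236  0.05  ]
[[-0.9013  0.4331  0.    ]
 [ 0.4331  0.9013  0.    ]
 [ 0.      0.     -1.    ]] [0.2706 0.5634 0.4048]
dish [ 0.6477 -0.2013  0.    ]
jar [ 0.4047 -0.0302  0.    ]
bottle [ 0.7666 -0.1397  0.    ]
beaker [0.7809 0.0502 0.    ]
pen [0.388  0.2076 0.    ]
```

```bash
cat >> h.py <<'E'
def want(x,y,z,yaw):
    "shift in tool axes + roll to reach TCP x y z with the tool's y axis at yaw (deg)"
    s=arm.observe();M=R.from_rotvec(s["ee_rot"]).as_matrix();cy=np.degrees(np.arctan2(M[1,1],M[0,1]))
    dy=(yaw-cy+180)%360-180
    print("t",round(s["clock"],2),"pos",s["position"].round(4),"yaw",round(cy,2),"j",s["joints"].round(2),"F",s["force"].round(1),"w",round(s["width"]*.0918,4),"g",round(s["gripper_force"],1))
    print("shift",(M.T@(np.array([x,y,z])-s["position"])).round(4),"roll",round(-np.radians(dy),3),"tilt",round(np.degrees(np.arccos(-M[2,2])),2))
E
python3 -m inch '-0.045 -0.022 0 0.09 0.09; -0.09 -0.045 0 0.18 0.09; -0.135 -0.07 0 0.27 0.09; -0.17 -0.09 0 0.36 0.09; -0.21 -0.11 0 0.44 0.09'
python3 -c "from h import *;want(.585,.149,.40,14)"
```

```text
clock: 1.6
position: [0.4129, 0.3717, 0.405]
ee_rot: [-1.354, -2.835, -0.001]
force: [0.2, -0.2, 0.2]
width: 0.98
gripper_force: 0.0
t 1.6 pos [0.4129 0.3717 0.405 ] yaw 38.93 j [-0.97  0.32  0.18  1.76 -0.06  1.07 -0.08] F [ 0.2 -0.2  0.2] w 0.09 g 0.0
shift [-0.2814 -0.006   0.0049] roll 0.435 tilt 0.03
```

```bash

python3 -m inch '-0.046 -0.001 0 0.08 0.09; -0.092 -0.002 0 0.16 0.09; -0.138 -0.003 0 0.24 0.09; -0.18 -0.004 0 0.32 0.09; -0.22 -0.005 0 0.4 0.09' >/dev/null
python3 - <<'E'
from h import *
want(.585,.149,.40,14)
E
```

```text
t 2.1 pos [0.5482 0.1976 0.405 ] yaw 15.99 j [-0.69  0.37  0.34  1.7  -0.14  1.09 -0.02] F [-0.1 -0.3  1.4] w 0.09 g 0.0
shift [-0.0568  0.0219  0.005 ] roll 0.035 tilt 0.04
```

```bash

python3 -m inch '-0.025 0.01 0 0.02 0.09; -0.055 0.022 0 0.035 0.09; -0.055 0.022 0 0.035 0.09; -0.055 0.022 0 0.035 0.09' >/dev/null
python3 - <<'E'
from h import *
np.set_printoptions(precision=4,suppress=True)
want(.585,.149,.294,14)
im=save("wrist","w1")
for q in("roller","tamper","spatula","rack"):
    for f,n in((arm.place_of,"place"),(arm.silhouettes,"sil")):
        for x in f("wrist",q)[:2]:
            p=x["point"];print(q,n,np.round(p),round(x["conf"],2),onz("wrist",p,.11)[:2],onz("wrist",p,.176)[:2])
E
```

```text
t 2.5 pos [0.584  0.1521 0.4046] yaw 14.11 j [-0.6   0.41  0.36  1.65 -0.16  1.11  0.05] F [-0.1 -0.2 -0.2] w 0.0903 g 0.0
shift [-0.0033  0.0002  0.1106] roll 0.002 tilt 0.01
roller place [218. 527.] 0.66 [0.7179 0.1998] [0.6809 0.2067]
roller place [234. 321.] 0.55 [0.5828 0.1537] [0.5782 0.1716]
roller sil [219. 535.] 0.87 [0.7236 0.2005] [0.6852 0.2072]
roller sil [245. 321.] 0.74 [0.5846 0.1459] [0.5795 0.1657]
tamper place [131. 324.] 0.91 [0.5674 0.2217] [0.5664 0.2233]
tamper sil [129. 324.] 0.56 [0.5671 0.2225] [0.5662 0.2239]
spatula place [  4. 319.] 0.59 [0.5465 0.292 ] [0.5505 0.2768]
spatula sil [ 20. 322.] 0.67 [0.5502 0.2838] [0.5534 0.2705]
rack sil [134. 354.] 0.82 [0.5874 0.2238] [0.5817 0.2248]
rack sil [ 22. 318.] 0.16 [0.5486 0.282 ] [0.5522 0.269 ]
```

View pics/w1.png

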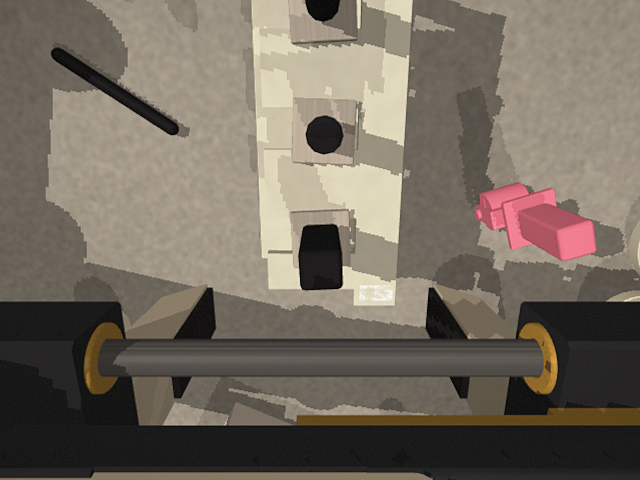

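The wrist view shows the square black handle at about (row 255, col 321), with the tamper behind at (131,324) and the pink look-alike at (219,535), outside the rack. The slot direction lines up with the gripper.

```bash

python3 - <<'E'
from h import *
np.set_printoptions(precision=4,suppress=True)
ux=np.array([np.cos(.2443),np.sin(.2443)]);uy=np.array([-ux[1],ux[0]])
for n,p,z in(("plate BL",(212,291),.116),("plate BR",(209,349),.116),("handle near L",(289,299),.176),("handle near R",(289,341),.176),("tamper BL",(97,293),.116),("tamper near R",(165,354),.116),("mouth",(251,268),.11)):
    X=onz("wrist",p,z)[:2];print(n,X,"along rack x,y from (.585,.149):",(X-[.585,.149])@ux,(X-[.585,.149])@uy)
E
```

```text
plate BL [0.5594 0.1643] along rack x,y from (.585,.149): -0.021101644502121417 0.020985516465963572
plate BR [0.5968 0.1759] along rack x,y from (.585,.149): 0.017951001569281463 0.023221758855575883
handle near L [0.5746 0.137 ] along rack x,y from (.585,.149): -0.013027499116858406 -0.009163734727094012
handle near R [0.5972 0.1427] along rack x,y from (.585,.149): 0.01026905715902356 -0.009059678777327409
tamper BL [0.5441 0.236 ] along rack x,y from (.585,.149): -0.018683551195565622 0.09427886925423125
tamper near R [0.5922 0.2049] along rack x,y from (.585,.149): 0.02049727812803709 0.052522395737217877
mouth [0.55   0.1313] along rack x,y from (.585,.149): -0.038292411106616873 -0.008712612401156481
```

```bash

python3 -m inch '-0.001 0 0.03 0 0.09; -0.001 0 0.065 0 0.09; -0.001 0 0.095 0 0.09; -0.001 0 0.107 0 0.09; -0.001 0 0.107 0 0.09' >/dev/null
python3 -c "from h import *;want(.583,.151,.297,14)"
python3 -m inch '0 0 0 0 0.03; 0 0 0 0 0.02; 0 0 0 0 0.0; 0 0 0 0 0.0; 0 0 0 0 0' 50 >/dev/null
python3 -m inch '0 0 0 0 0; 0 0 0 0 0; 0 0 0 0 0'
python3 -c "from h import *;want(.583,.151,.297,14)"
```

```text
t 3.45 pos [0.5835 0.1518 0.2964] yaw 14.21 j [-0.57  0.52  0.33  1.77 -0.21  0.89  0.1 ] F [-0.   0.3 -0.9] w 0.0899 g 0.0
shift [-0.0007 -0.0007 -0.0006] roll 0.004 tilt 0.17
clock: 4.25
position: [0.584, 0.1518, 0.2977]
ee_rot: [-1.93, -2.479, 0.0]
force: [-0.3, -0.7, -0.3]
width: 0.334
gripper_force: 0.0
t 4.25 pos [0.584  0.1518 0.2977] yaw 14.2 j [-0.57  0.52  0.33  1.77 -0.21  0.89  0.1 ] F [-0.3 -0.7 -0.3] w 0.0307 g 0.0
shift [-0.0006 -0.0011  0.0007] roll 0.004 tilt 0.0
```

```bash

python3 -m inch '0 0 0 0 0; 0 0 0 0 0; 0 0 0 0 0; 0 0 0 0 0; 0 0 0 0 0' 
python3 -m inch '0 0 -0.003 0 0; 0 0 -0.005 0 0; 0 0 -0.005 0 0'
python3 -c "from h import *;want(.583,.151,.3027,14)"
```

```text
clock: 4.75
position: [0.584, 0.1518, 0.2977]
ee_rot: [1.93, 2.479, -0.0]
force: [1.4, 1.0, -1.2]
width: 0.26
gripper_force: 49.6
clock: 5.05
position: [0.584, 0.1518, 0.303]
ee_rot: [1.93, 2.479, 0.0]
force: [-0.4, 0.5, -3.6]
width: 0.262
gripper_force: 49.6
t 5.05 pos [0.584  0.1518 0.303 ] yaw 14.2 j [-0.57  0.51  0.33  1.77 -0.2   0.9   0.09] F [-0.4  0.5 -3.6] w 0.0241 g 49.6
shift [-0.0006 -0.0012  0.0003] roll 0.004 tilt 0.01
```

```bash

python3 -m inch '0 -0.012 0 0 0; 0 -0.03 0 0 0; 0 -0.048 0 0 0; 0 -0.066 0 0 0; 0 -0.085 0 0 0'
python3 -m inch '0 -0.01 -0.02 0 0; 0 -0.01 -0.05 0 0; 0 -0.01 -0.06 0 0; 0 -0.01 -0.06 0 0'
python3 -c "from h import *;want(.52,-.30,.352,78.4)"
```

```text
clock: 5.55
position: [0.5009, 0.1308, 0.3027]
ee_rot: [1.93, 2.479, 0.0]
force: [-0.4, -0.3, -3.6]
width: 0.255
gripper_force: 49.6
clock: 5.95
position: [0.4925, 0.1287, 0.364]
ee_rot: [1.929, 2.478, 0.005]
force: [1.3, -0.1, -2.4]
width: 0.265
gripper_force: 49.6
t 5.95 pos [0.4925 0.1287 0.364 ] yaw 14.21 j [-0.65  0.29  0.36  1.93 -0.13  0.94  0.02] F [ 1.3 -0.1 -2.4] w 0.0243 g 49.6
shift [-0.4223 -0.0786  0.0114] roll -1.12 tilt 0.21
```

```bash

python3 -m inch '-0.03 0 0 -0.13 0; -0.06 0 0 -0.26 0; -0.09 0 0 -0.39 0; -0.12 0 0 -0.52 0; -0.15 0 0 -0.65 0'
python3 -c "from h import *;want(.5535,-.1237,.35,78.2)"
```

```text
clock: 6.45
position: [0.5287, -0.018, 0.361]
ee_rot: [-1.028, -2.967, 0.001]
force: [0.8, 0.2, -2.8]
width: 0.26
gripper_force: 49.6
t 6.45 pos [ 0.5287 -0.018   0.361 ] yaw 51.77 j [-0.28  0.33  0.28  1.88 -0.11  0.95  0.95] F [ 0.8  0.2 -2.8] w 0.0239 g 49.6
shift [-0.0849 -0.0677  0.011 ] roll -0.461 tilt 0.11
```

```bash

python3 -m inch '-0.03 -0.02 0 -0.13 0; -0.06 -0.045 0 -0.26 0; -0.085 -0.068 0.01 -0.39 0; -0.085 -0.068 0.011 -0.46 0; -0.085 -0.068 0.011 -0.46 0'
python3 -m inch '0 0 0 0 0; 0 0 0 0 0' >/dev/null
python3 - <<'E'
from h import *
np.set_printoptions(precision=4,suppress=True)
want(.5535,-.1237,.32,78.2)
s=arm.observe();save("wrist","w2")
c=arm.get_calibration("wrist")
for q in("tray","strip_a","strip_b"):
  for x in arm.place_of("wrist",q)[:3]: print(q,np.round(x["point"]),round(x["conf"],2),onz("wrist",x["point"],.052))
E
```

```text
clock: 6.95
position: [0.5524, -0.1243, 0.3496]
ee_rot: [-0.336, -3.121, -0.0]
force: [0.0, 1.6, -3.3]
width: 0.259
gripper_force: 49.6
t 7.15 pos [ 0.5529 -0.1219  0.3512] yaw 77.8 j [-0.03  0.39  0.21  1.8  -0.1   0.96  1.58] F [-0.8 -0.1 -2.9] w 0.0239 g 49.6
shift [-0.001  -0.0017  0.0312] roll -0.007 tilt 0.05
tray [284. 215.] 0.58 [ 0.5749 -0.2066  0.052 ]
strip_a [235.  53.] 0.95 [ 0.5145 -0.3089  0.052 ]
strip_a [234. 338.] 0.91 [ 0.5567 -0.1099  0.052 ]
strip_b [235.  53.] 0.95 [ 0.5145 -0.3092  0.052 ]
strip_b [234. 338.] 0.91 [ 0.5567 -0.1101  0.052 ]
```

View pics/w2.png

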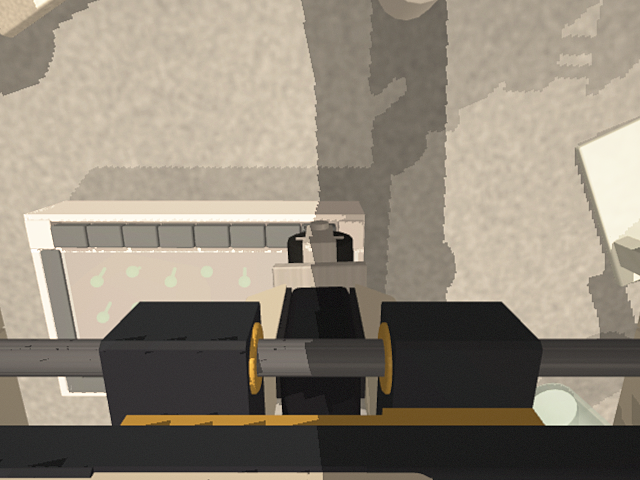

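The wrist view shows the drum over the +y end of the strip (drum around (245,320)); the strip runs left to (235,53), and the ends agree with my estimate within 2 mm. Now I press down.

```bash

python3 -m inch '-0.001 0 0.015 -0.005 0; -0.001 0 0.03 -0.005 0; -0.001 0 0.038 -0.005 0; -0.001 0 0.040 -0.005 0' | egrep 'pos|force:'
for i in 1; do
python3 -m inch '0 0 0.001 0 0; 0 0 0.0015 0 0; 0 0 0.002 0 0' | egrep 'pos|force:'
python3 -m inch '0 0 0.001 0 0; 0 0 0.0015 0 0; 0 0 0.002 0 0' | egrep 'pos|force:'
done
python3 -c "from h import *;want(.5538,-.1226,.3037,78.1)"
```

```text
position: [0.5535, -0.1229, 0.311]
force: [-0.4, -0.3, -3.2]
gripper_force: 49.6
position: [0.554, -0.1233, 0.3102]
force: [-0.3, -0.4, -2.8]
gripper_force: 49.6
position: [0.5538, -0.1233, 0.3078]
force: [0.1, -0.2, -3.5]
gripper_force: 49.6
t 8.35 pos [ 0.5538 -0.1233  0.3078] yaw 78.09 j [-0.02  0.44  0.2   1.84 -0.11  0.87  1.6 ] F [ 0.1 -0.2 -3.5] w 0.024 g 49.6
shift [0.0001 0.0007 0.0041] roll -0.0 tilt 0.01
```

```bash

python3 -m inch '0 0 0.001 0 0; 0 0 0.001 0 0' | egrep 'pos|force: \['
python3 -m inch '0 0 0.001 0 0; 0 0 0.001 0 0' | egrep 'pos|force: \['
python3 -m inch '0 0 0.001 0 0; 0 0 0.001 0 0' | egrep 'pos|force: \['
```

```text
position: [0.5538, -0.1233, 0.307]
force: [-0.8, 0.1, 1.4]
position: [0.5538, -0.1233, 0.3059]
force: [-0.4, 0.8, 2.8]
position: [0.5538, -0.1233, 0.3047]
force: [-1.5, -0.7, 2.1]
```

```bash

python3 -m inch '0 0 0.001 0 0; 0 0 0.001 0 0' | egrep 'pos|force: \['
python3 -m inch '0 0 0.001 0 0; 0 0 0.001 0 0' | egrep 'pos|force: \['
python3 -m inch '0 0 0.0005 0 0; 0 0 0.0005 0 0' | egrep 'pos|force: \['
```

```text
position: [0.5538, -0.1233, 0.3036]
force: [-1.1, 1.0, 1.5]
position: [0.5539, -0.1233, 0.3034]
force: [-2.2, 0.8, 9.1]
position: [0.5539, -0.1234, 0.3033]
force: [-4.1, 0.5, 13.8]
```

```bash

python3 -m inch '0 -0.004 0 0 0; 0 -0.008 0 0 0; 0 -0.012 0 0 0; 0 -0.016 0 0 0; 0 -0.02 0 0 0' | egrep 'pos|force: \['
python3 -m inch '0 -0.005 0 0 0; 0 -0.01 0 0 0; 0 -0.015 0 0 0; 0 -0.02 0 0 0; 0 -0.025 0 0 0' | egrep 'pos|force: \['
python3 -c "from h import *;want(.515,-.3085,.3033,78.1)"
```

```text
position: [0.5501, -0.1429, 0.3033]
force: [-1.7, 0.9, 11.4]
position: [0.5453, -0.1674, 0.3034]
force: [0.4, 0.2, 10.4]
t 10.55 pos [ 0.5453 -0.1674  0.3034] yaw 78.11 j [ 0.06  0.45  0.2   1.84 -0.12  0.86  1.68] F [ 0.4  0.2 10.4] w 0.0239 g 49.6
shift [ 0.0006 -0.1443  0.    ] roll 0.0 tilt 0.18
```

```bash

python3 -m inch '0 -0.006 0.0003 0 0; 0 -0.012 0.0003 0 0; 0 -0.018 0.0003 0 0; 0 -0.024 0.0003 0 0; 0 -0.03 0.0003 0 0' | egrep 'pos|force: \['
python3 -m inch '0 -0.006 0 0 0; 0 -0.012 0 0 0; 0 -0.018 0 0 0; 0 -0.024 0 0 0; 0 -0.03 0 0 0' | egrep 'pos|force: \['
python3 -m inch '0 -0.006 0 0 0; 0 -0.012 0 0 0; 0 -0.018 0 0 0; 0 -0.024 0 0 0; 0 -0.03 0 0 0' | egrep 'pos|force: \['
python3 -c "from h import *;want(.515,-.3085,.3033,78.1)"
```

```text
position: [0.5395, -0.197, 0.3034]
force: [1.3, 1.0, 10.2]
position: [0.5339, -0.2258, 0.3034]
force: [3.6, 5.7, 10.4]
position: [0.528, -0.2549, 0.3035]
force: [3.6, 2.2, 8.8]
t 12.05 pos [ 0.528  -0.2549  0.3035] yaw 78.16 j [ 0.21  0.47  0.21  1.8  -0.13  0.87  1.84] F [3.6 2.2 8.8] w 0.0241 g 49.6
shift [ 0.0017 -0.0551  0.0001] roll 0.001 tilt 0.33
```

```bash

python3 -m inch '0 -0.005 0.0005 0 0; 0.0005 -0.01 0.0005 0 0; 0.0005 -0.015 0.0005 0 0; 0.001 -0.02 0.0005 0 0; 0.001 -0.025 0.0005 0 0' | egrep 'pos|force: \['
python3 -m inch '0 -0.005 0 0 0; 0 -0.01 0 0 0; 0 -0.015 0 0 0; 0 -0.021 0 0 0; 0 -0.021 0 0 0' | egrep 'pos|force: \['
python3 -c "from h import *;want(.515,-.3085,.3033,78.1)"
```

```text
position: [0.5223, -0.2792, 0.3034]
force: [5.0, 1.7, 10.9]
position: [0.5174, -0.3017, 0.3034]
force: [5.3, -0.8, 9.8]
t 13.05 pos [ 0.5174 -0.3017  0.3034] yaw 78.06 j [ 0.29  0.49  0.22  1.77 -0.13  0.88  1.92] F [ 5.3 -0.8  9.8] w 0.0239 g 49.6
shift [ 0.0009 -0.0072  0.0001] roll -0.001 tilt 0.46
```

```bash

python3 -m inch '0 0.01 0.0003 0 0; 0 0.02 0.0003 0 0; 0 0.03 0.0003 0 0; 0 0.04 0.0003 0 0; 0 0.05 0.0003 0 0' | egrep 'pos|force: \['
python3 -m inch '0 0.01 0 0 0; 0 0.02 0 0 0; 0 0.03 0 0 0; 0 0.04 0 0 0; 0 0.05 0 0 0' | egrep 'pos|force: \['
python3 -m inch '0 0.01 0 0 0; 0 0.02 0 0 0; 0 0.03 0 0 0; 0 0.04 0 0 0; 0 0.05 0 0 0' | egrep 'pos|force: \['
python3 -c "from h import *;want(.5563,-.1108,.3033,78.1)"
```

```text
position: [0.5272, -0.2519, 0.3032]
force: [0.8, -1.8, 14.9]
position: [0.5369, -0.203, 0.3032]
force: [-1.5, -1.7, 19.0]
position: [0.5467, -0.154, 0.3031]
force: [-5.9, -1.2, 23.3]
t 14.55 pos [ 0.5467 -0.154   0.3031] yaw 78.04 j [ 0.03  0.45  0.2   1.85 -0.12  0.85  1.65] F [-5.9 -1.2 23.3] w 0.024 g 49.6
shift [-0.0005  0.0443 -0.0002] roll -0.001 tilt 0.15
```

```bash

python3 -m inch '0 0.007 -0.0008 0 0; 0 0.014 -0.0008 0 0; 0 0.021 -0.0008 0 0; 0 0.028 -0.0008 0 0; 0 0.034 -0.0008 0 0' | egrep 'pos|force: \['
python3 -m inch '0 0 -0.01 0 0; 0 0 -0.03 0 0; 0 0 -0.055 0 0; 0 0 -0.06 0 0; 0 0 -0.06 0 0' | egrep 'pos|force: \['
python3 - <<'E'
from h import *
want(.5,.1305,.364,14.2)
im=save("wrist","w3")
E
```

```text
position: [0.5533, -0.1202, 0.3032]
force: [-6.1, -0.3, 18.1]
position: [0.5535, -0.1203, 0.3622]
force: [-0.3, -0.9, -3.8]
t 15.55 pos [ 0.5535 -0.1203  0.3622] yaw 78.09 j [-0.04  0.38  0.21  1.79 -0.09  0.98  1.57] F [-0.3 -0.9 -3.8] w 0.0236 g 49.6
shift [ 0.1041  0.2343 -0.0019] roll 1.115 tilt 0.08
```

View pics/w3.png

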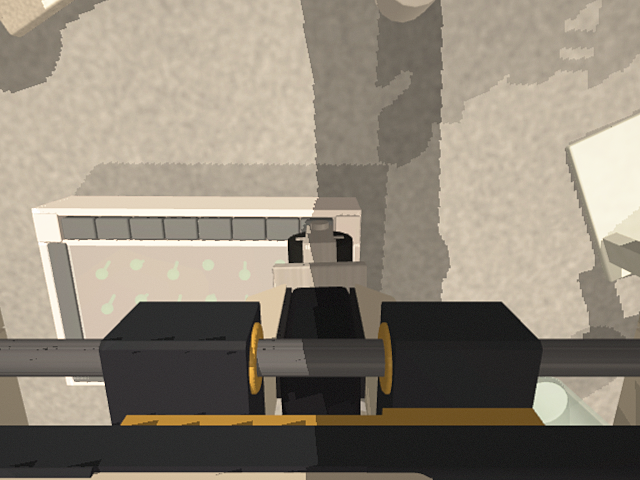

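The drum has rolled both ways over the strip; sections along row 228 (cols 62–335) now lie level with the rim. Now back to the rack.

```bash

python3 -m inch '0.015 0.03 0 0.13 0; 0.03 0.06 0 0.26 0; 0.045 0.09 0 0.39 0; 0.06 0.12 0 0.52 0; 0.075 0.15 0 0.65 0' >/dev/null
python3 -m inch '0 0 0 0 0' >/dev/null
python3 -c "from h import *;want(.4925,.1287,.364,14.2)"
```

```text
t 16.2 pos [0.5094 0.0474 0.3602] yaw 40.95 j [-0.43  0.3   0.3   1.92 -0.11  0.94  0.63] F [ 0.1 -1.4 -2.9] w 0.0238 g 49.6
shift [ 0.0725  0.0405 -0.0036] roll 0.467 tilt 0.22
```

```bash

python3 -m inch '0.02 0.01 0 0.12 0; 0.045 0.025 0 0.24 0; 0.0725 0.04 0 0.36 0; 0.0725 0.04 0 0.467 0; 0.0725 0.04 0 0.467 0' >/dev/null
python3 -m inch '0 0 0 0 0; 0 0 0 0 0' >/dev/null
python3 -c "from h import *;want(.4925,.1287,.3027,14.2)"
```

```text
t 16.9 pos [0.4939 0.1221 0.3615] yaw 14.16 j [-0.64  0.3   0.37  1.93 -0.13  0.94  0.04] F [-1.1 -0.8 -3.1] w 0.0239 g 49.6
shift [0.0068 0.0003 0.0588] roll -0.001 tilt 0.05
```

```bash

python3 -m inch '0.0068 0 0.01 0 0; 0.0068 0 0.03 0 0; 0.0068 0 0.05 0 0; 0.0068 0 0.0588 0 0; 0.0068 0 0.0588 0 0' >/dev/null
python3 -m inch '0 0 0 0 0; 0 0 0 0 0' >/dev/null
python3 -c "from h import *;want(.583,.1516,.3027,14.2)"
```

```text
t 17.6 pos [0.4926 0.1298 0.3039] yaw 14.09 j [-0.62  0.37  0.34  2.   -0.17  0.8   0.06] F [ 0.8 -0.  -3.3] w 0.0238 g 49.6
shift [-0.0008  0.093   0.0014] roll -0.002 tilt 0.09
```

```bash

python3 -m inch '-0.001 0 0.001 0 0; -0.001 0.015 0.0014 0 0; -0.001 0.03 0.0014 0 0; -0.001 0.042 0.0014 0 0; -0.001 0.05 0.0014 0 0' | egrep 'pos|force: \['
python3 -m inch '0 0.012 0 0 0; 0 0.024 0 0 0; 0 0.034 0 0 0; 0 0.042 0 0 0; 0 0.042 0 0 0' | egrep 'pos|force: \['
python3 -m inch '0 0 0.002 0 0; 0 0 0.004 0 0; 0 0 0.0045 0 0'| egrep 'pos|force: \['
python3 -c "from h import *;want(.583,.1516,.2977,14.2)"
```

```text
position: [0.5418, 0.1412, 0.302]
force: [-0.5, 0.4, -3.0]
position: [0.5826, 0.1514, 0.3016]
force: [-0.3, -0.2, -3.7]
position: [0.5812, 0.151, 0.2976]
force: [-3.2, -0.1, 8.4]
t 18.9 pos [0.5812 0.151  0.2976] yaw 14.08 j [-0.57  0.51  0.33  1.78 -0.21  0.89  0.1 ] F [-3.2 -0.1  8.4] w 0.0237 g 49.6
shift [ 0.0002  0.0019 -0.0001] roll -0.002 tilt 0.03
```

```bash

python3 -m inch '0 0 -0.0008 0 0.02; 0 0 -0.0008 0 0.09; 0 0 -0.0008 0 0.09; 0 0 -0.0008 0 0.09; 0 0 -0.0008 0 0.09' | egrep 'width|force: \['
python3 -m inch '0 0 0 0 0.09; 0 0 0 0 0.09; 0 0 0 0 0.09; 0 0 0 0 0.09; 0 0 0 0 0.09' | egrep 'width|force: \['
python3 -m inch '0 0 -0.02 0 0.09; 0 0 -0.05 0 0.09; 0 0 -0.09 0 0.09; 0 0 -0.11 0 0.09; 0 0 -0.11 0 0.09' | egrep 'pos|width|force: \['
python3 -c "
from h import *
arm.get_image('wrist');save('top','t9');save('wrist','w9')
t=cv2.imread('pics/t9.png');w=cv2.imread('pics/w9.png')
cv2.imwrite('pics/f9.png',np.vstack([cv2.resize(t[165:305,110:510],(800,280)),cv2.resize(w[:300],(640,300))[:, :] if 0 else np.hstack([w[:300],np.zeros((300,160,3),np.uint8)])]))"
```

```text
force: [0.6, -0.3, 0.0]
width: 0.558
force: [-0.3, -0.2, 0.8]
width: 0.964
position: [0.5825, 0.1511, 0.4115]
force: [-0.0, 0.2, 0.8]
width: 0.98
```

View pics/f9.png

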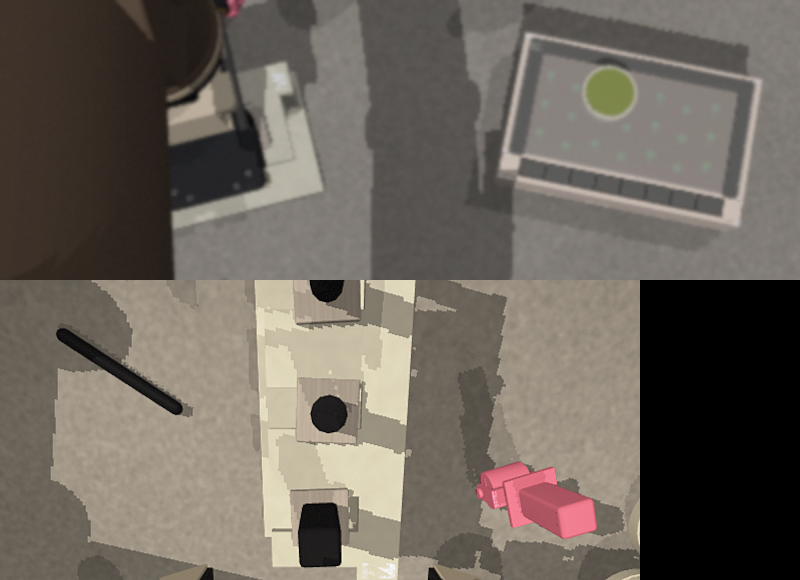

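The wrist view shows the roller hanging in its slot (handle around (255,320)) as at the start, with the neighbours in place. In the top view the strip looks even and flush.

```bash
python3 -c "from cell import arm;print(arm.sign_off())"
```

```text
the job is handed in; nothing more can be done
None
```

I rolled the seal strip in both directions until it looked flush along its whole length, hung the roller back in its slot with the neighbouring tools undisturbed, and handed the job in; no verdict came back.

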